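# Shake up the amber flask on the touch vortex mixer

## Robot

A 6-joint arm with a two-finger parallel gripper is mounted at the origin on the work surface. World frame = base frame: x ahead of the robot, y to its left, z up, the work surface at z = 0. Lengths are in mm, angles in rad, forces in N, time in s.
With the tool pointing down it reaches from about 350 to 975 mm from the base axis. Payload 7.1 kg.
Tool frame: the origin (TCP) lies between the finger pads; the fingertips stand 17 mm ahead of it and the grasp point (between the pads) lies 2 mm behind it (tip_reach is the y of the fingertips in the tool frame, in mm); y points along the fingers, x is the direction in which the jaws open and shut, and the axes are right-handed (so a half turn about y gives the same grasp; the last joint's range is limited). The gripper opens to 88 mm and grips with 3 to 60 N. Pads are 20 mm wide; open, the fingers measure 115 mm over their backs; the gripper's body (75 mm by 178 mm) begins 61 mm behind the grasp point.
Start: joints at [-1.262, 0.423, 1.63, -0, 1.089, -0.019], TCP at [201.243, -591.698, 239.675] pointing down, gripper open.
Joint ranges: [-3, 3], [-0.9, 2.11], [0.09, 2.58], [-1.31, 4.45], [0.11, 2.69], [-2.54, 2.54]. Speed limits (rad/s): [2.39, 2.39, 3.01, 3.14, 3.14, 3.14].

## Interface

Orientations are given as a rotation vector (axis times angle).
In Python, from workcell import get_obs, get_image, camera_model, close_job, silhouettes, tip_of, tip_reach gives the robot as it stands. The module is installed in compiled form; this text tells all that it offers.
- The arm moves only by the tool arm_command, never from a script. Its argument "targets" is a list of rows, each a list of 4 numbers: the shift along the tool's x, y, z in mm, then the turn about the tool's y in rad. A call has 1 to 20 rows; each row shifts and turns the commanded pose from where the row before left it, along the tool's axes as they then stand; what a row does not reach is not made up. A row lasts 1/12 s, in which the tool goes at most 41.7 mm and 7.16 degrees, less where a joint would pass 70% of its speed; a pose out of reach is approached as far as the arm can. A call is refused whole if a number of a shift passes 41.7 or a number of a turn 0.125, either way. A call with a gripper value outside its range is refused whole. "gripper" is the opening in per cent of the stroke, from 0 (shut) to 100 (fully open), set as the call begins (left out, the last holds). The fingers move at their own pace and stop on an object; the grip force is fixed at half the most. Time passes only in rows, so rows that do not move let the fingers close. It gives the time, the measured TCP pose, the force and the opening at its end, in the units of the state.
- get_obs(): the state, without advancing time (a new reading comes with each control period).
- get_image(name): name is "scene" or "top" or "wrist"; returns the picture (480x640x3 uint8, blue, green, red); there is no depth.
- camera_model(name): a dict with "mtx" (3x3 intrinsics, pixels), "position" and "orientation" of the camera in the world. Camera axes: x right, y up, looking along -z (the intrinsics and any distortion apply to the point x, -y, -z); pixel columns grow to the right and rows downward; lengths in mm; the calibration is good to about 2 mm. A picture is of the moment at which its call begins: read the wrist's pose just before it. camera_model takes no time and is no camera call; for the wrist camera it gives the pose at the moment of the call.
- close_job(): hands the job in, once; it reports no verdict.
Trained networks look in the newest picture that a camera, given by its name, has taken for a name from the list of things; names that differ only in an ending like _2 or _b are one class to them, and where a whole thing is asked for, a point or a joint stands for the part that bears it (a point fixed in the world has none). Each returns a list of dicts, best first, with "conf" (0 to 1); they miss things now and then, are a little off and sometimes report something else, mostly with a low value. They report only what shows in the picture. A call takes as long as a camera call. They do not tell look-alikes from the thing itself.
- silhouettes(camera, thing): "pixels" (480x640 bool, what is visible of it) and "at" ([column, row] in pixels, amid what is visible of it).
- tip_of(camera, thing): "at" ([column, row] in pixels: a listed point, or the origin of a listed thing).
The state is a dict: "t": time; "qpos": joint angles; "qvel": joint speeds; "joint_torque": joint torques, N m; "ee_pos": TCP position; "orientation": TCP orientation; "ft_force": force on the tool from outside, world axes, zero at the start; "moment": the same for the moment, N m; "width": finger opening in mm.
Only numpy, scipy, OpenCV 4.12 (cv2) and the standard library are available. Lean on these libraries where they do the work, as an engineer would, in place of code of your own. Each camera call takes 0.05 s, during which the arm holds its last target. There are 200 camera calls.

## Task

The sample in the stoppered amber round-bottom flask needs shaking up on the vortex mixer. First rock the mixer's switch fully over to its green side (touch mode), then take the amber flask by its neck out of its cork ring, set it upright in the mixer's sprung ring cradle and press it gently straight down until the cradle is well down its spring travel, past half way; finish while still holding it by the neck and pressed down there. Do not let the flask touch the bench, do not lean hard on the mixer, and leave the two other flasks and the loose things on the bench where they are.

Things in the scene. Friction and masses are not known exactly. Their poses are not given: they have to be found in the camera images.
- flask_amber: the flask to shake: amber glass, RED stopper, 70 to 160 g. Origin: lowest point of the bulb; z up along the neck; round about z. Bulb: ball of 64 mm diameter. Neck: 28 mm diameter from 61 to 105 mm up, rim 31 mm to 112 mm. Stopper: 33 mm from 112 to 129 mm up. Stands upright in a cork ring fixed to the bench (80 mm wide, 28 mm tall), lowest point 16 mm above the bench
- flask_amber_neck (a point): point on the axis of the amber flask's neck, 88 mm above the bulb's lowest point: the place to grip
- flask_amber_bulb (a point): centre of the amber flask's bulb
- flask_clear: bystander: the same flask in clear glass with a BLUE stopper, in its own cork ring; same size and origin as the amber one. Leave it
- flask_green: bystander: the same flask in green glass with a WHITE stopper, in its own cork ring; same size and origin. Leave it
- mixer: white vortex mixer, 170 mm deep (its x) by 130 mm wide (y), fixed to the bench; origin at the centre of its underside, control side to its -x (roughly towards the robot). Rear deck 100 mm high with the sprung ring cradle at x +30, y 0. In front a panel sloping 10 degrees down to -x with the rocker switch at x -52, y +25 and a fixed black speed dial (34 mm wide, 15 mm tall) at x -52, y -40
- mixer_switch (a joint): rocker switch, 22 mm (mixer x) by 40 mm (mixer y), a shallow V: the half towards the mixer's -y is green (touch mode), the other black (off). Rad, from -0.2 (off, green half raised; starts near here) to +0.2 (touch, green half fully pressed down). Stays where it is left; pressing straight down at switch_touch takes 2 to 4 N and moves it about 5 mm
- switch_touch (a point): point on the top face of the switch's green half, 13.5 mm from its pivot, about 98 mm above the bench when off; moves with the rocker. Nothing stands within 25 mm of it but the rocker and its low bezel; the cradle's ring starts about 50 mm behind it (+x of the mixer), its top 49 mm higher
- mixer_cradle (a joint): the cradle's downward travel in m: 0 up, 0.014 hard down on its stop. Its spring pushes up with about 3.5 N at the top, 8.5 N at half travel and 13 N at the bottom (700 N/m); a flask's own weight does not move it. It has to be past half, more than 0.007
- cradle_ring (a point): centre of the cradle's level black rubber ring (8 mm round bar, 62 mm across outside, 46 mm inside), 143 mm above the bench when up, moves down with the cradle. The flask's bulb sits in it with its lowest point 8 mm below this point (bulb centre 24 mm above) and is centred by it; the ring does not keep the neck upright, the hand does
- wash_bottle: bystander: white wash bottle with a red cap and spout, 60 mm diameter, 160 mm tall, loose; origin at the centre of its underside
- beaker: bystander: empty glass beaker, 66 mm diameter, 85 mm tall, loose; origin at the centre of its underside
- tweezers: bystander: steel tweezers 115 mm long lying near the robot, loose; origin at their closed end
- timer: bystander: yellow bench timer, 55 by 70 by 18 mm, loose; origin at the centre of its underside
- wafer_case: bystander: round dark wafer case, 114 mm diameter, 20 mm tall, loose; origin at the centre of its underside
- table: the dark bench top; its top face is at height 0
Things that resemble listed ones, but are neither listed nor needed, are in the scene too. Leave any yellow look-alike of the mixer alone. There is more than one size of the flask_amber; the job needs the larger.

How it is judged (in metres and radians):
On the way, in this order (a step that is already met when the one before it is completed fails the run):
1. the mixer's switch is rocked over to touch mode (past 0.12 rad) while the amber flask is still in its cork ring (value of joint mixer_switch above 0.12 rad and distance of flask_amber from where it was at the start of the episode below 0.02 m), for 0.2 s.
2. the amber flask is held by the fingers, clear above its cork ring (lowest point over 50 mm above the bench) (height (world z) of flask_amber above 0.05 m and contact force between the fingers and flask_amber above 0.5 N), for 0.2 s.
At the end, for the whole second after the job is handed in: For the last second: cradle over 7 mm down its 14 mm, pushed (over 3 N) by the amber flask seated in its ring (bulb centre within 5 mm sideways, under 28 mm above it), flask upright within 10 degrees, still, fingers round its neck (50 to 118 mm up it), switch still at touch (over 0.12 rad) (value of joint mixer_cradle above 0.007 m and value of joint mixer_switch above 0.12 rad and horizontal distance between flask_amber_bulb and cradle_ring below 0.005 m and z of flask_amber_bulb in the frame of cradle_ring below 0.028 m and angle between flask_amber's own z axis and vertical below 0.175 rad and contact force between flask_amber and mixer above 3 N and contact force between the fingers and flask_amber above 1 N and z of the grasp point in the frame of flask_amber between 0.05 and 0.118 m and linear speed of flask_amber below 0.02 m/s); the arm keeps its last pose, push and grip.
It fails at once if the mixer is leaned on hard (over 60 N of contact force, summed over the ring, from the flask or the hand: about 40 N of push) (contact force between any of flask_amber, the arm, the fingers and mixer above 60 N).
It fails at once if the amber flask touches the bench (contact force between flask_amber and table above 0.3 N).
It fails at once if another flask is disturbed (moved over 20 mm or tipped over 20 degrees) (distance of any of flask_clear, flask_green from where it was at the start of the episode above 0.02 m or angle between any of flask_clear, flask_green's own z axis and vertical above 0.35 rad).
It fails at once if a loose thing on the bench is moved more than 30 mm (distance of any of wash_bottle, beaker, tweezers, timer, wafer_case from where it was at the start of the episode above 0.03 m).
It also fails if it takes over 64 s, if anything falls off the work surface, if the arm or the gripper's body presses on something with over 40 N, if the wrist force passes 120 N, or if a joint passes its speed limit or range.

## Working session

There is one attempt and no reset: what is moved stays moved. The work goes in short steps, Python scripts to look and compute and a tool call to move; the robot and the scene stay as the last step left them, time stands still between calls to the robot, and variables do not carry over. Pictures are saved under pics/ and viewed, about 8 in all and at most 12, crops included, and the job is handed in when it is done.

Besides the shell and the picture viewer there is one more tool, called after "Emit:" as name(argument=value, ...) on one line, values as JSON. arm_command: Moves the arm, as the interface text tells. Its arguments: {"type":"object","properties":{"targets":{"type":"array","items":{"type":"array","items":{"type":"number"}}},"gripper":{"type":"number"}},"required":["targets"]}

```bash
mkdir -p pics
cat > h.py <<'E'
import numpy as np,cv2
from scipy.spatial.transform import Rotation as R
from workcell import *
def rot(o):
    o=np.array(o,float); return o if o.shape==(3,3) else (R.from_rotvec(o).as_matrix() if o.size==3 else R.from_quat(o).as_matrix())
def proj(m,P):
    p=(np.atleast_2d(P)-np.array(m['position']))@rot(m['orientation']); p=p*[1,-1,-1]
    q=p@np.array(m['mtx']).T; return q[:,:2]/q[:,2:]
def ray(m,uv):
    d=np.linalg.inv(np.array(m['mtx']))@[uv[0],uv[1],1]; d=rot(m['orientation'])@(d*[1,-1,-1]); return np.array(m['position']),d/np.linalg.norm(d)
def atz(m,uv,z):
    c,d=ray(m,uv); return c+d*(z-c[2])/d[2]
def tri(L):
    A=0;b=0
    for m,uv in L:
        c,d=ray(m,uv); P=np.eye(3)-np.outer(d,d); A=A+P;b=b+P@c
    return np.linalg.solve(A,b)
E
python3 - <<'E'
from h import *
o=get_obs(); print({k:np.round(v,3) for k,v in o.items()})
ms={}
for c in ['scene','top']:
    im=get_image(c); cv2.imwrite(f'pics/{c}0.png',im); m=camera_model(c); print(c,{k:np.round(v,3).tolist() for k,v in m.items()})
    for t in ['flask_amber_neck','flask_amber','flask_clear','flask_green','switch_touch','cradle_ring','mixer']:
        print(c,t,[(np.round(d['at'],1).tolist(),round(d['conf'],2)) for d in tip_of(c,t)])
m=camera_model('wrist');print({k:np.round(v,3).tolist() for k,v in m.items()})
E
```

```text
{'t': np.float64(0.0), 'qpos': array([-1.262,  0.424,  1.631,  0.   ,  1.089, -0.019]), 'qvel': array([ 0.   , -0.   ,  0.   ,  0.001, -0.001, -0.001]), 'joint_torque': array([-2.0000e-03, -5.4463e+01, -2.7367e+01,  6.4000e-02,  2.3000e-02,
       -0.0000e+00]), 'ee_pos': array([ 201.081, -591.19 ,  238.888]), 'orientation': array([-1.346,  0.965, -0.963]), 'ft_force': array([-0.142, -0.01 , -1.322]), 'moment': array([-0.025, -0.022, -0.027]), 'width': np.float64(87.589)}
scene {'mtx': [[455.114, 0.0, 311.2], [0.0, 455.114, 231.452], [0.0, 0.0, 1.0]], 'position': [945.616, -355.085, 978.709], 'orientation': [0.461, 0.237, 0.919]}
scene flask_amber_neck [([352.2, 158.6], 0.84), ([325.6, 180.4], 0.74), ([256.7, 278.7], 0.63), ([463.2, 245.9], 0.42)]
scene flask_amber [([326.8, 198.2], 0.96), ([351.6, 169.9], 0.73)]
scene flask_clear [([415.6, 172.0], 0.91), ([383.5, 121.5], 0.71), ([253.9, 292.4], 0.45)]
scene flask_green [([380.5, 244.5], 0.73)]
scene switch_touch [([240.5, 255.3], 0.57), ([238.3, 152.8], 0.49)]
scene cradle_ring [([251.8, 280.1], 0.95), ([248.6, 169.8], 0.62)]
scene mixer [([249.1, 293.3], 0.79), ([250.5, 193.8], 0.77)]
top {'mtx': [[487.583, 0.0, 313.366], [0.0, 487.583, 238.649], [0.0, 0.0, 1.0]], 'position': [335.978, -55.84, 1520.662], 'orientation': [0.105, -0.117, -1.585]}
top flask_amber_neck [([239.5, 282.9], 0.68), ([277.1, 261.3], 0.56)]
top flask_amber [([281.3, 264.9], 0.66), ([245.8, 278.8], 0.66)]
top flask_clear [([205.1, 243.0], 0.75), ([383.6, 293.8], 0.49)]
top flask_green [([260.7, 215.3], 0.7)]
top switch_touch [([361.7, 248.6], 0.68), ([324.4, 330.2], 0.56)]
top cradle_ring [([321.4, 299.6], 0.87), ([364.7, 232.3], 0.59)]
top mixer [([325.9, 312.5], 0.97), ([366.4, 235.4], 0.78)]
{'mtx': [[351.09, 0.0, 320.558], [0.0, 351.09, 243.364], [0.0, 0.0, 1.0]], 'position': [281.396, -564.015, 384.517], 'orientation': [-0.268, 0.193, -1.233]}
```

Run:
```python
import cv2
a=cv2.imread('pics/scene0.png')[90:370,180:540]; b=cv2.imread('pics/top0.png')[160:440,150:510]
cv2.imwrite('pics/sc.png',cv2.resize(a,None,fx=2.2,fy=2.1)); cv2.imwrite('pics/tc.png',cv2.resize(b,None,fx=2.2,fy=2.1))
```

```text
(no output)
```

View pics/sc.png

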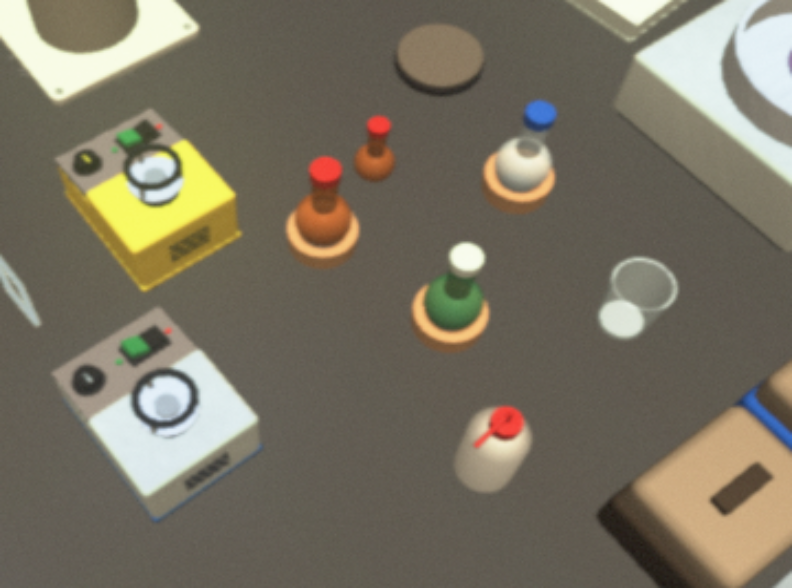

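View pics/top0.png

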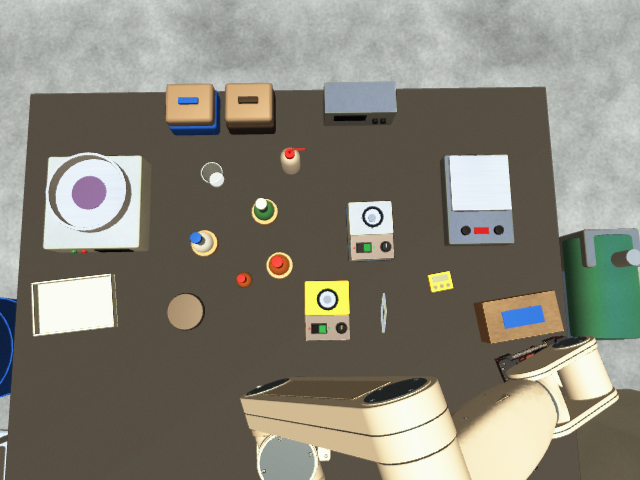

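The list of what could be mistaken:
- **Amber flask:** the large one with the red stopper in a cork ring is at scene (327,180), top (279,263). The small look-alike without a ring is at scene (352,160), top (243,280).
- **Mixer:** the white one is at scene (252,275), top (371,230). The yellow look-alike is at scene (250,185), top (327,310).

I choose the large ringed flask and the white mixer.

Run:
```python
from h import *
S=camera_model('scene');T=camera_model('top')
def show(n,s,t,z):
    print(n,'tri',tri([(S,s),(T,t)]).round(1),'S',atz(S,s,z).round(1)[:2],'T',atz(T,t,z).round(1)[:2])
show('neck',(325.6,180.4),(277.1,261.3),104)
show('ring',(255.5,279.5),(372,216),143)
show('ring',(251.8,280.1),(372,216),143)
show('green',(241,255),(364,247),98)
sc=cv2.imread('pics/scene0.png')
tp=cv2.imread('pics/top0.png')
for n,im,m,b,z in [('S',sc,S,(300,150,340,200),145),('T',tp,T,(260,245,300,285),145)]:
    x0,y0,x1,y1=b;h=cv2.cvtColor(im[y0:y1,x0:x1],cv2.COLOR_BGR2HSV)
    k=((h[...,0]<5)|(h[...,0]>174))&(h[...,1]>190)&(h[...,2]>150)
    v,u=np.nonzero(k); print(n,len(u),u.mean()+x0,v.mean()+y0,atz(m,(u.mean()+x0,v.mean()+y0),142).round(1))
m=T
for n,t,z in [('clear',(196,239),140),('green',(261,203),140),('small',(243,279),80),('tweez',(384,312),0),('yellowring',(327,299),143),('wash',(290,153),160)]:
    print(n,atz(T,t,z).round(0)[:2])
print('m corners T', [atz(T,t,100).round(0)[:2].tolist() for t in [(349,203),(391,202),(350,259),(393,259)]])
```

```text
neck tri [470.5  35.4 103.3] S [469.4  32. ] T [472.2  38.2]
ring tri [ 595.6 -239.2  135.9] S [ 598.5 -240.4] T [ 594.4 -238. ]
ring tri [ 594.1 -242.6  136.4] S [ 595.2 -247. ] T [ 594.4 -238. ]
green tri [ 510.1 -222.8   86.8] S [ 513.7 -228.6] T [ 510.5 -217.2]
S 112 327.4732142857143 171.04464285714286 [472.1  34.  142. ]
T 45 276.1333333333333 260.2888888888889 [471.4  38.4 142. ]
clear [537. 267.]
green [638.  81.]
small [424. 141.]
tweez [ 319. -284.]
yellowring [ 360. -103.]
wash [780.  -5.]
m corners T [[643.0, -177.0], [644.0, -302.0], [476.0, -175.0], [473.0, -301.0]]
```

```bash
cat >> h.py <<'E'
def state(targets=()):
    o=get_obs(); A=rot(o['orientation']); p=np.array(o['ee_pos'])
    print('t',round(float(o['t']),2),'tcp',p.round(1),'F',np.round(o['ft_force'],1),'w',round(float(o['width']),1))
    print('x',A[:,0].round(3),'y',A[:,1].round(3),'z',A[:,2].round(3),'q',np.round(o['qpos'],2))
    for t in targets: print(t,'tool shift',(A.T@(np.array(t)-p)).round(1))
    return o
E
python3 - <<'E'
from h import *
state([(450,-226,240)])
print(tip_reach)
E
```

```text
t 0.8 tcp [ 201.2 -591.7  239.7] F [ 0.8  0.  -0.3] w 87.8
x [ 0.322 -0.947 -0.   ] y [-0.  0. -1.] z [0.947 0.322 0.   ] q [-1.26  0.42  1.63  0.    1.09 -0.02]
(450, -226, 240) tool shift [-2.661e+02 -3.000e-01  3.532e+02]
17.0
```

Emit:
arm_command(targets=[[-22.2,0,29.4,0],[-22.2,0,29.4,0],[-22.2,0,29.4,0],[-22.2,0,29.4,0],[-22.2,0,29.4,0],[-22.2,0,29.4,0],[-22.2,0,29.4,0],[-22.2,0,29.4,0],[-22.2,0,29.4,0],[-22.2,0,29.4,0],[-22.2,0,29.4,0],[-22.2,0,29.4,0],[0,0,0,-0.124],[0,0,0,-0.124],[0,0,0,-0.124],[0,0,0,-0.124],[0,0,0,-0.124]], gripper=0)

```text
t: 2.22
ee_pos: [449.6, -225.7, 239.8]
orientation: [-1.516, 0.482, -0.483]
ft_force: [-0.5, -0.0, -0.1]
width: 0.3
```

Emit:
arm_command(targets=[[0,0,0,-0.124],[0,0,0,-0.124],[0,0,0,-0.124],[0,0,0,-0.124],[0,0,0,-0.124],[0,0,0,0],[0,0,0,0]])

```text
t: 2.8
ee_pos: [449.5, -225.9, 239.8]
orientation: [-1.571, 0.005, -0.005]
ft_force: [-0.4, -0.0, 1.1]
width: 0.5
```

Run:
```python
from h import *
state()
im=get_image('wrist'); cv2.imwrite('pics/w1.png',im); m=camera_model('wrist'); print(m)
np.save('w1.npy',m,allow_pickle=True)
for t,z in [('switch_touch',98),('cradle_ring',143)]:
    for d in tip_of('wrist',t): print(t,np.round(d['at'],1),round(d['conf'],2),atz(m,d['at'],z).round(1))
```

```text
t 2.8 tcp [ 449.5 -225.9  239.8] F [-0.4 -0.   1.1] w 0.5
x [ 1.    -0.007  0.   ] y [ 0. -0. -1.] z [ 0.007  1.    -0.   ] q [-0.49  0.24  1.9  -0.    1.   -0.48]
{'mtx': array([[351.08987689,   0.        , 320.55798448],
       [  0.        , 351.08987689, 243.36380514],
       [  0.        ,   0.        ,   1.        ]]), 'position': array([ 450.77584885, -141.31087502,  384.56541886]), 'orientation': array([-0.30767309,  0.00226632, -0.00765918])}
switch_touch [392.8 241.5] 0.93 [ 511.5 -231.2   98. ]
switch_touch [81.5 65.9] 0.77 [274.3 -93.5  98. ]
cradle_ring [515.3 270.7] 0.87 [ 593.8 -240.4  143. ]
cradle_ring [175.5  73.4] 0.87 [ 360.  -105.8  143. ]
```

View pics/w1.png

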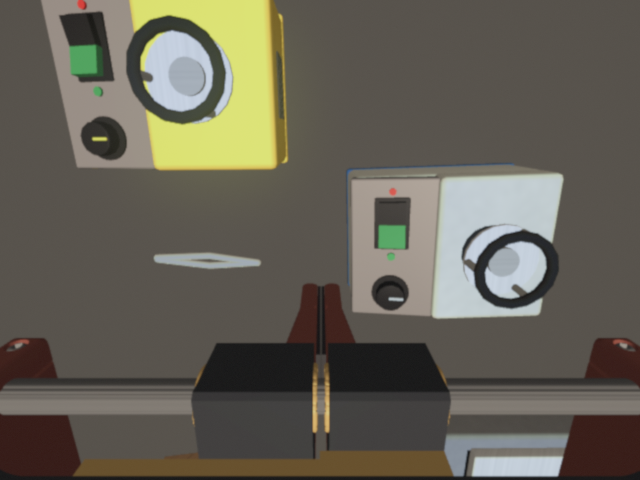

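The white mixer is at the lower right: its green half is at (392,237) and the cradle ring at (516,270). The yellow look-alike is at the upper left. Both fit the earlier estimates.

Emit:
arm_command(targets=[[31,0,-2.5,0],[31,0,-2.5,0],[0,35,0,0],[0,35,0,0],[0,35,0,0],[0,8,0,0],[0,0,0,0]])

```text
t: 3.53
ee_pos: [509.8, -230.3, 124.4]
orientation: [-1.568, 0.007, 0.001]
ft_force: [-0.4, -0.6, 0.5]
width: 0.4
```

Emit:
arm_command(targets=[[0,3,0,0],[0,3,0,0],[0,3,0,0],[0,2,0,0],[0,2,0,0],[0,0,0,0]])

```text
t: 4.03
ee_pos: [512.8, -231.9, 115.3]
orientation: [-1.573, -0.0, -0.005]
ft_force: [0.3, -1.6, 9.7]
width: 0.4
```

Emit:
arm_command(targets=[[0,1,0,0],[0,1,0,0],[0,0,0,0],[0,0,0,0]])

```text
t: 4.37
ee_pos: [513.0, -232.0, 114.9]
orientation: [-1.573, -0.001, -0.005]
ft_force: [-4.8, -0.6, 25.1]
width: 0.5
```

Run:
```python
from h import *
state()
im=get_image('wrist'); state(); m=camera_model('wrist')
cv2.imwrite('pics/w2.png',im); 
print([np.round(d['at']) for d in tip_of('wrist','switch_touch')])
```

```text
t 4.37 tcp [ 513.  -232.   114.9] F [-4.8 -0.6 25.1] w 0.5
x [ 1.    -0.003  0.004] y [ 0.004 -0.002 -1.   ] z [ 0.003  1.    -0.002] q [-0.45  0.51  1.85 -0.    0.78 -0.44]
t 4.42 tcp [ 512.9 -232.   114.9] F [-4.6 -0.5 24.1] w 0.5
x [ 1.    -0.003  0.004] y [ 0.004 -0.002 -1.   ] z [ 0.003  1.    -0.002] q [-0.45  0.51  1.85 -0.    0.78 -0.44]
[]
```

View pics/w2.png

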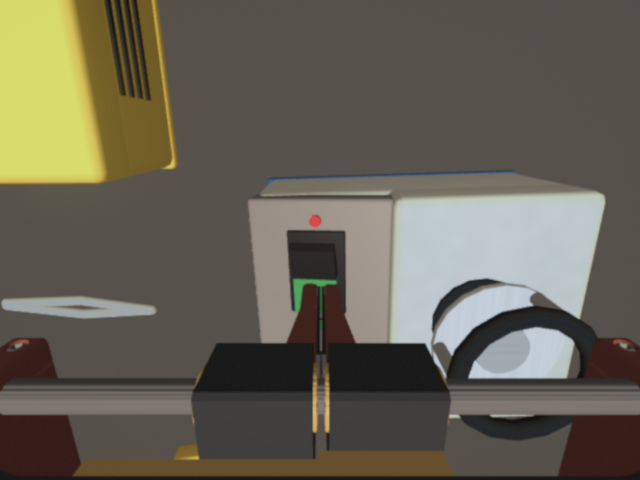

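Run:
```python
from h import *
m=camera_model('wrist')
for uv in [(302,285),(341,285)]: print('tip',atz(m,uv,98).round(1))
im=cv2.imread('pics/w1.png')[180:300,340:440]; im2=cv2.imread('pics/w2.png')[210:330,270:370]
cv2.imwrite('pics/c3.png',np.hstack([cv2.resize(i,(400,480),interpolation=cv2.INTER_NEAREST) for i in (im,im2)]))
# overlay-free check of bezel corners
m1=np.load('w1.npy',allow_pickle=True).item()
```

```text
tip [ 504.2 -220.7   98. ]
tip [ 523.7 -220.8   98. ]
```

View pics/c3.png

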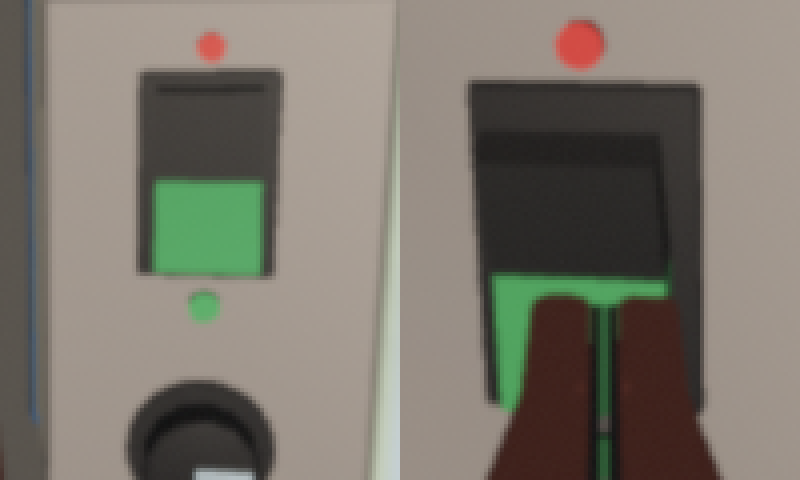

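Emit:
arm_command(targets=[[0,-20,0,0],[0,-30,0,0],[-31,-30,0,0],[-31,-39,0,0],[0,0,0,0],[0,0,0,0]])

```text
t: 4.97
ee_pos: [455.5, -231.2, 225.4]
orientation: [-1.572, 0.0, -0.006]
ft_force: [0.2, -0.0, -0.6]
width: 0.6
```

Run:
```python
from h import *
state()
im=get_image('wrist'); m=camera_model('wrist'); np.save('w3.npy',m,allow_pickle=True); cv2.imwrite('pics/w3.png',im)
for d in tip_of('wrist','switch_touch'): print(np.round(d['at'],1),round(d['conf'],2),atz(m,d['at'],98).round(1))
a=cv2.imread('pics/w1.png')[180:300,340:440]
cv2.imwrite('pics/c4.png',np.hstack([cv2.resize(i,(400,480),interpolation=cv2.INTER_NEAREST) for i in (a,im[180:300,340:440])]))
def green(im):
    h=cv2.cvtColor(im,cv2.COLOR_BGR2HSV); k=cv2.inRange(h,(50,100,60),(80,255,255)); 
    n,l,s,c=cv2.connectedComponentsWithStats(k); return [(x.tolist(),cc.round(1)) for x,cc in zip(s[1:],c[1:]) if x[4]>100]
print(green(cv2.imread('pics/w1.png')),green(im))
```

```text
t 4.97 tcp [ 455.5 -231.2  225.4] F [ 0.2 -0.  -0.6] w 0.6
x [ 1.    -0.004  0.003] y [ 0.003 -0.002 -1.   ] z [ 0.004  1.    -0.002] q [-0.49  0.27  1.89  0.    0.97 -0.49]
[385.5 241.3] 0.73 [ 508.6 -231.    98. ]
[([70, 45, 33, 32, 948], array([86. , 60.1])), ([378, 225, 27, 23, 585], array([391.3, 236.4]))] [([44, 29, 36, 35, 1114], array([61.7, 46.4])), ([374, 224, 28, 24, 611], array([387.1, 235.5]))]
```

View pics/c4.png

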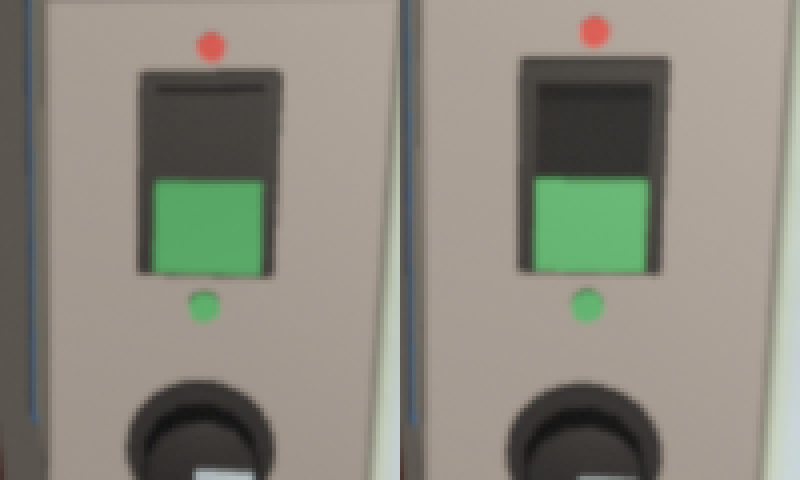

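Emit:
arm_command(targets=[[0,0,0,0.1207],[0,0,0,0.1207],[0,0,0,0.1207],[0,0,0,0.1207],[0,0,0,0.1207],[0,0,0,0.1207],[0,0,0,0.1207],[0,0,0,0.1207],[0,0,0,0.1207],[0,0,0,0.1207],[0,0,0,0.1207],[0,0,0,0.1207],[0,0,0,0.1207],[-25,0,26,0],[-25,0,26,0],[0,0,0,0]], gripper=100)

```text
t: 6.4
ee_pos: [511.3, -178.0, 221.7]
orientation: [-1.208, 1.209, -1.207]
ft_force: [-0.1, -0.5, -0.8]
width: 87.8
```

Run:
```python
from h import *
state([(508,-181,125)])
im=get_image('wrist'); m=camera_model('wrist'); cv2.imwrite('pics/w4.png',im)
for t,z in (('switch_touch',95),('cradle_ring',143)):
  for d in tip_of('wrist',t): print(np.round(d['at'],1),round(d['conf'],2),atz(m,d['at'],z).round(1))
h=cv2.cvtColor(im,cv2.COLOR_BGR2HSV); k=cv2.inRange(h,(50,100,60),(80,255,255)); 
n,l,s,c=cv2.connectedComponentsWithStats(k)
for i in range(1,n):
  if s[i,4]>100: x,y,w,hh,_=s[i]; print(s[i],[atz(m,p,95).round(1)[:2] for p in ((x,y),(x+w,y),(x,y+hh),(x+w,y+hh))])
```

```text
t 6.4 tcp [ 511.3 -178.   221.7] F [-0.1 -0.5 -0.8] w 87.8
x [ 0.001 -1.    -0.002] y [ 0.     0.002 -1.   ] z [1.    0.001 0.   ] q [-0.36  0.32  1.83  0.    0.99  1.21]
(508, -181, 125) tool shift [ 3.2 96.7 -3.3]
[237.5 468.5] 0.66 [264.8 -93.2  95. ]
[383.7 163.7] 0.62 [ 570.3 -225.5   95. ]
[389.1 241.2] 0.59 [ 508.9 -233.4   95. ]
[425.9 132.8] 0.92 [ 592.9 -241.7  143. ]
[231.2 434.9] 0.87 [ 359.2 -105.7  143. ]
[371 228  26  26 641] [array([ 519.9, -218.2]), array([ 520., -239.]), array([ 497.9, -219.2]), array([ 497.9, -240.5])]
```

View pics/w4.png

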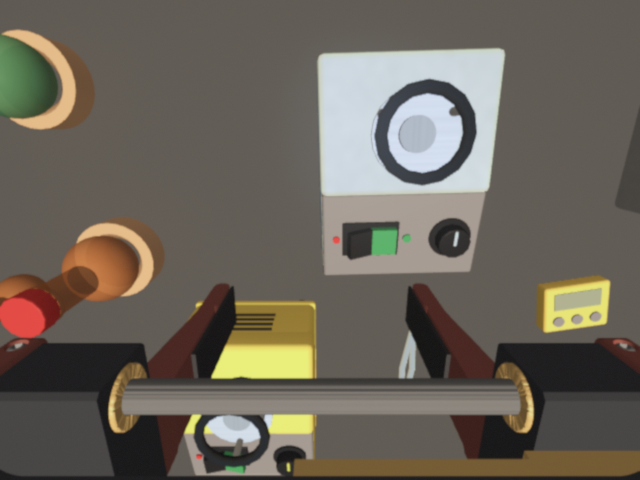

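Emit:
arm_command(targets=[[4.5,30,-5.0,0],[0,30,0,0],[0,35,0,0],[0,8,0,0],[0,0,0,0]])

```text
t: 6.97
ee_pos: [500.0, -185.3, 117.6]
orientation: [-1.211, 1.217, -1.206]
ft_force: [-0.6, -0.2, 0.3]
width: 87.5
```

Emit:
arm_command(targets=[[0,2,0,0],[0,1.5,0,0],[0,1.5,0,0],[0,0,0,0],[0,0,0,0]])

```text
t: 7.38
ee_pos: [503.2, -185.7, 116.3]
orientation: [-1.208, 1.209, -1.211]
ft_force: [0.1, -0.0, 0.7]
width: 87.9
```

Run:
```python
from h import *
state()
im=get_image('wrist'); cv2.imwrite('pics/w5.png',cv2.resize(im[150:400,320:540],None,fx=3,fy=2.4))
```

```text
t 7.38 tcp [ 503.2 -185.7  116.3] F [ 0.1 -0.   0.7] w 87.9
x [-0.001 -1.     0.001] y [ 0.002 -0.001 -1.   ] z [ 1.    -0.001  0.002] q [-0.38  0.47  1.91  0.    0.76  1.2 ]
```

Emit:
arm_command(targets=[[-2.5,0,2.5,0],[0,2,0,0],[0,2,0,0],[0,0,0,0],[0,0,0,0]])

```text
t: 7.85
ee_pos: [506.3, -183.0, 113.9]
orientation: [-1.208, 1.208, -1.212]
ft_force: [-6.2, 5.4, 26.1]
width: 87.8
```

Emit:
arm_command(targets=[[0,1,0,0],[0,1,0,0],[0,0,0,0],[0,0,0,0]])

```text
t: 8.18
ee_pos: [506.4, -183.0, 113.4]
orientation: [-1.207, 1.207, -1.213]
ft_force: [-11.6, 8.1, 43.5]
width: 87.8
```

Emit:
arm_command(targets=[[0,-30,0,0],[0,-30,-10,0],[0,0,-30,0],[0,0,-30,0],[0,0,0,0],[0,0,0,0]])

```text
t: 8.68
ee_pos: [434.3, -182.7, 169.5]
orientation: [-1.208, 1.211, -1.211]
ft_force: [0.1, -0.8, 0.1]
width: 87.7
```

Run:
```python
from h import *
o=state()
im=get_image('wrist'); m=camera_model('wrist'); np.save('w6.npy',m,allow_pickle=True); cv2.imwrite('pics/w6.png',im)
p=proj(m,[510,-217,95])[0].astype(int); print(p,m['position'])
c=im[max(p[1]-60,0):p[1]+60,max(p[0]-80,0):p[0]+80]
cv2.imwrite('pics/c6.png',cv2.resize(c,None,fx=5,fy=5,interpolation=cv2.INTER_CUBIC))
```

```text
t 8.68 tcp [ 434.3 -182.7  169.5] F [ 0.1 -0.8  0.1] w 87.7
x [-0.002 -1.    -0.   ] y [-0.  0. -1.] z [ 1.    -0.002 -0.   ] q [-0.42  0.31  2.02  0.    0.82  1.15]
[377 148] [ 520.05083876 -182.48327526  314.5130183 ]
```

View pics/c6.png

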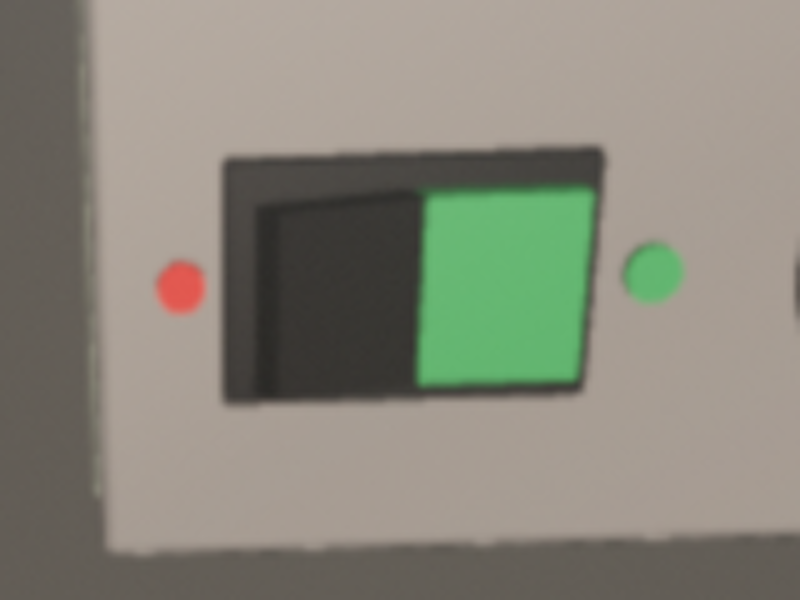

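Run:
```python
from h import *
from scipy.optimize import least_squares
m=np.load('w6.npy',allow_pickle=True).item()
c=np.array([(278,210),(274,396),(422,193),(416,388),(597,188),(582,384)])/5+[297,88]
s=np.deg2rad(10); ex=np.array([np.cos(s),0,np.sin(s)]); ey=np.array([0,1,0]); n=np.cross(ex,ey)
def mod(q):
    P=q[:3];tb,tg=q[3:5]; out=[]
    for y,t in((20,tb),(0,0),(-20,tg)):
        b=ey*y*np.cos(t)+n*20*np.sin(t)*(y!=0)
        for x in(11,-11): out.append(proj(m,P+ex*x+b)[0])
    return np.array(out)
r=least_squares(lambda q:np.r_[(mod(q)-c).ravel(),(q[2]-93)/4],[510,-217,93,.2,0])
C=np.linalg.inv(r.jac.T@r.jac)*.3**2
print(r.x.round(3),np.sqrt(np.diag(C)).round(3),(mod(r.x)-c).round(1).tolist())
```

```text
[ 5.11655e+02 -2.18646e+02  9.61340e+01  4.41000e-01  2.30000e-02] [0.09  0.181 0.809 0.017 0.029] [[0.2, -0.4], [-0.5, 0.8], [1.1, 0.3], [-0.5, -1.5], [0.5, 1.3], [-1.0, -0.6]]
```

The fit gives the black half raised 0.44 rad and the green half level. That puts the rocker at about +0.21 rad, so it is fully over. Next I go above the amber flask.

Emit:
arm_command(targets=[[0,-30,0,0],[-31.3,-10,2.3,0],[-31.3,-10,2.3,0],[-31.3,-10,2.3,0],[-31.3,0,2.3,0],[-31.3,0,2.3,0],[-31.3,0,2.3,0],[-31.3,0,2.3,0],[0,0,0,0],[0,0,0,0],[0,0,0,0]])

```text
t: 9.65
ee_pos: [452.3, 36.3, 229.2]
orientation: [-1.209, 1.209, -1.209]
ft_force: [-0.6, 0.2, -0.2]
width: 87.8
```

Run:
```python
from h import *
state([(471,36,200)])
im=get_image('wrist'); m=camera_model('wrist'); cv2.imwrite('pics/w7.png',im)
for d in tip_of('wrist','flask_amber_neck'): print(np.round(d['at'],1),round(d['conf'],2),atz(m,d['at'],104).round(1))
h=cv2.cvtColor(im,cv2.COLOR_BGR2HSV); k=(((h[...,0]<4)|(h[...,0]>175))&(h[...,1]>190)&(h[...,2]>140)).astype(np.uint8)
n,l,s,c=cv2.connectedComponentsWithStats(k)
for i in range(1,n):
  if s[i,4]>100: print(s[i],c[i].round(1),atz(m,c[i],143).round(1))
```

```text
t 9.65 tcp [452.3  36.3 229.2] F [-0.6  0.2 -0.2] w 87.8
x [-0. -1.  0.] y [ 0. -0. -1.] z [ 1. -0.  0.] q [ 0.05  0.18  2.   -0.    0.95  1.63]
(471, 36, 200) tool shift [ 0.3 29.2 18.7]
[316.8 223.2] 0.89 [467.1  39.7 104. ]
```

View pics/w7.png

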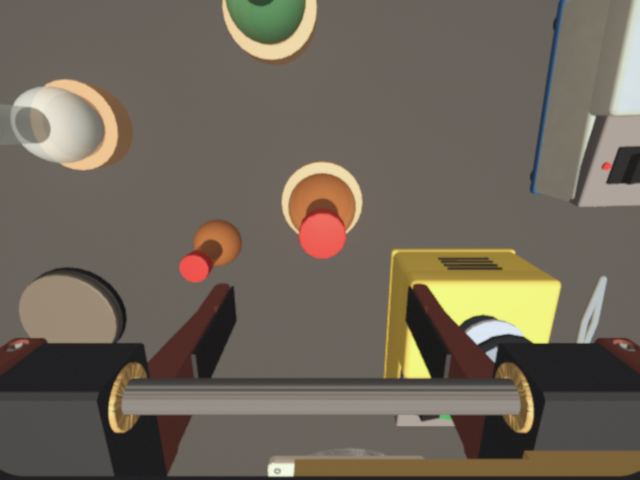

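Run:
```python
from h import *
m=camera_model('wrist')
print(atz(m,(322.5,234),145).round(1),atz(m,(322,201),28).round(1),atz(m,(322,201),40).round(1))
```

```text
[469.9  35.  145. ] [470.1  35.   28. ] [472.4  35.1  40. ]
```

Emit:
arm_command(targets=[[1.3,0,18,0],[0,0,0,0],[0,30,0,0],[0,30,0,0],[0,30,0,0],[0,25,0,0],[0,12,0,0],[0,0,0,0],[0,0,0,0]])

```text
t: 10.5
ee_pos: [469.0, 34.2, 101.9]
orientation: [-1.209, 1.212, -1.21]
ft_force: [-0.3, 0.4, 0.8]
width: 88.0
```

Emit:
arm_command(targets=[[0,0,0,0],[0,0,0,0],[0,0,0,0],[0,0,0,0],[0,0,0,0],[0,0,0,0],[0,0,0,0],[0,0,0,0]], gripper=0)

```text
t: 11.17
ee_pos: [469.6, 34.9, 102.3]
orientation: [-1.209, 1.21, -1.21]
ft_force: [0.9, 0.4, 1.0]
width: 38.2
```

Emit:
arm_command(targets=[[0,0,0,0],[0,0,0,0],[0,0,0,0],[0,0,0,0],[0,0,0,0],[0,0,0,0],[0,0,0,0],[0,0,0,0]])

```text
t: 11.83
ee_pos: [469.5, 34.9, 102.3]
orientation: [-1.209, 1.21, -1.21]
ft_force: [0.3, 0.2, 0.4]
width: 32.6
```

Emit:
arm_command(targets=[[0,-10,0,0],[0,-15,0,0],[0,-25,0,0],[0,-25,0,0],[0,-25,0,0],[0,-25,0,0],[0,-25,0,0],[0,-15,0,0],[0,0,0,0],[0,0,0,0],[0,0,0,0]])

```text
t: 12.75
ee_pos: [468.7, 34.8, 266.4]
orientation: [-1.21, 1.211, -1.21]
ft_force: [-0.1, -0.5, -1.6]
width: 32.2
```

Run:
```python
from h import *
state()
im=get_image('wrist'); s=get_image('scene'); m=camera_model('scene')
p=proj(m,[469,35,240])[0].astype(int); print(p)
c=s[max(p[1]-70,0):p[1]+80,p[0]-75:p[0]+75]
c=cv2.resize(c,(400,400),interpolation=cv2.INTER_CUBIC)
cv2.imwrite('pics/c8.png',np.hstack([c,cv2.resize(im[180:480,160:480],(400,400))]))
state()
```

```text
t 12.75 tcp [468.7  34.8 266.4] F [-0.1 -0.5 -1.6] w 32.2
x [-0.001 -1.     0.   ] y [-0.001 -0.    -1.   ] z [ 1.    -0.001 -0.001] q [ 0.05  0.16  1.94 -0.    1.05  1.62]
[328 141]
t 12.85 tcp [468.6  34.8 265.9] F [-0.1  0.  -1. ] w 32.4
x [-0.001 -1.     0.   ] y [-0.003 -0.    -1.   ] z [ 1.    -0.001 -0.003] q [ 0.05  0.16  1.94 -0.    1.05  1.62]
```

View pics/c8.png

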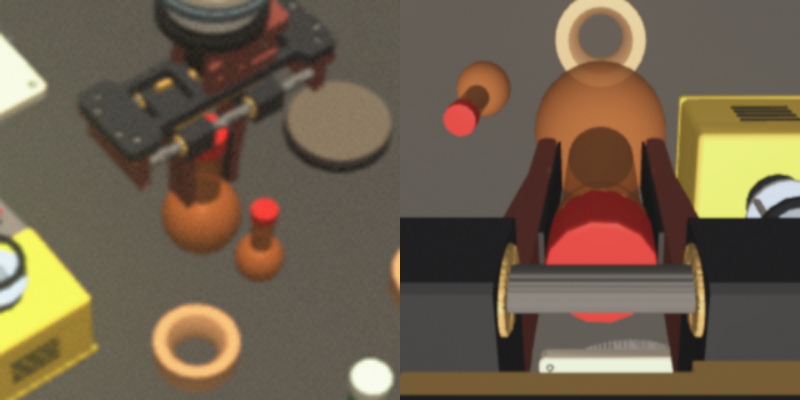

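Emit:
arm_command(targets=[[12,0,5.4,0],[24,0,10.8,0],[30,0,13.5,0],[30,0,13.5,0],[30,0,13.5,0],[30,0,13.5,0],[30,0,13.5,0],[30,0,13.5,0],[24,0,10.8,0],[20,0,9,0],[12,0,5.4,0],[4,0,1.8,0],[0,0,0,0],[0,0,0,0],[0,0,0,0],[0,0,0,0]])

```text
t: 14.18
ee_pos: [593.1, -240.1, 267.3]
orientation: [-1.209, 1.21, -1.209]
ft_force: [0.3, 0.3, -1.0]
width: 32.2
```

Run:
```python
from h import *
state([(593,-241,240)])
for c,z in (('top',143),('scene',143),('wrist',143)):
  im=get_image(c); m=camera_model(c); cv2.imwrite(f'pics/h_{c}.png',im)
  for t in ('cradle_ring','flask_amber_bulb','flask_amber_neck'):
    zz={'cradle_ring':143,'flask_amber_bulb':212,'flask_amber_neck':268}[t]
    print(c,t,[(np.round(d['at'],1).tolist(),round(d['conf'],2),atz(m,d['at'],zz).round(1)[:2].tolist()) for d in tip_of(c,t)])
```

```text
t 14.18 tcp [ 593.1 -240.1  267.3] F [ 0.3  0.3 -1. ] w 32.2
x [-0. -1. -0.] y [-0.  0. -1.] z [ 1. -0. -0.] q [-0.4   0.42  1.57  0.    1.15  1.17]
(593, -241, 240) tool shift [ 0.9 27.3 -0.1]
top cradle_ring [([322.1, 298.4], 0.35, [361.8, -89.7])]
top flask_amber_bulb [([246.8, 276.6], 0.76, [422.0, 112.5])]
top flask_amber_neck [([241.5, 283.2], 0.76, [401.7, 118.8]), ([182.7, 312.9], 0.57, [329.2, 267.5]), ([436.9, 282.7], 0.48, [394.2, -382.1])]
scene cradle_ring [([251.6, 280.1], 0.71, [595.0, -247.3]), ([248.7, 168.3], 0.58, [361.0, -105.6])]
scene flask_amber_bulb [([247.5, 265.0], 0.91, [594.1, -246.2]), ([349.0, 167.3], 0.64, [530.6, 43.3])]
scene flask_amber_neck [([245.2, 245.6], 0.74, [585.9, -237.4]), ([350.4, 158.3], 0.65, [545.5, 29.9]), ([402.2, 314.3], 0.38, [841.7, -99.0])]
wrist cradle_ring [([322.9, 278.1], 0.38, [561.6, -242.1])]
wrist flask_amber_bulb [([16.8, 338.3], 0.65, [549.0, -41.0]), ([323.4, 278.0], 0.63, [591.5, -242.1])]
wrist flask_amber_neck [([485.6, 338.9], 0.7, [584.4, -318.3]), ([317.9, 328.9], 0.68, [589.9, -239.1])]
```

Emit:
arm_command(targets=[[0.8,10,0.4,0],[0,15,0,0],[0,10,0,0],[0,4,0,0],[0,2,0,0],[0,1,0,0],[0,0,0,0],[0,0,0,0]])

```text
t: 15.45
ee_pos: [594.2, -242.2, 225.8]
orientation: [-1.208, 1.209, -1.211]
ft_force: [0.2, -0.8, -0.9]
width: 32.1
```

Emit:
arm_command(targets=[[0,1,0,0],[0,1,0,0],[0,1,0,0],[0,1,0,0],[0,0,0,0],[0,0,0,0]])

```text
t: 15.95
ee_pos: [594.2, -242.2, 221.8]
orientation: [-1.208, 1.209, -1.211]
ft_force: [-0.1, 0.1, 3.8]
width: 32.4
```

Emit:
arm_command(targets=[[0,1,0,0],[0,1,0,0],[0,1,0,0],[0,1,0,0],[0,1,0,0],[0,0,0,0],[0,0,0,0]])

```text
t: 16.53
ee_pos: [594.3, -242.2, 216.8]
orientation: [-1.208, 1.209, -1.211]
ft_force: [1.3, -0.1, 6.0]
width: 32.4
```

Emit:
arm_command(targets=[[0,1,0,0],[0,1,0,0],[0,1,0,0],[0,1,0,0],[0,1,0,0],[0,0,0,0],[0,0,0,0]])

```text
t: 17.12
ee_pos: [594.8, -242.2, 212.4]
orientation: [-1.207, 1.208, -1.212]
ft_force: [2.1, 1.0, 9.2]
width: 32.3
```

Emit:
arm_command(targets=[[0,1,0,0],[0,0,0,0],[0,0,0,0],[0,0,0,0],[0,0,0,0],[0,0,0,0]])

```text
t: 17.62
ee_pos: [594.9, -242.3, 211.6]
orientation: [-1.207, 1.208, -1.212]
ft_force: [0.5, 1.8, 9.7]
width: 32.1
```

Run:
```python
from h import *
state()
w=get_image('wrist'); s=get_image('scene'); m=camera_model('scene')
for t in ('cradle_ring','flask_amber_bulb','flask_amber_neck'): print(t,[(np.round(d['at'],1).tolist(),round(d['conf'],2)) for d in tip_of('scene',t)])
a=[594,-241.5,0]
print('pred ring,bulb,neck',proj(m,[np.array(a)+[0,0,z] for z in (133,157,213)]).round(1).tolist())
c=cv2.resize(s[200:330,190:320],(400,400),interpolation=cv2.INTER_CUBIC)
cv2.imwrite('pics/c9.png',np.hstack([c,cv2.resize(w[150:480,155:485],(400,400))]))
state()
```

```text
t 17.62 tcp [ 594.9 -242.3  211.6] F [0.5 1.8 9.7] w 32.1
x [-0.001 -1.     0.001] y [ 0.003 -0.001 -1.   ] z [ 1.    -0.001  0.003] q [-0.41  0.48  1.61  0.    1.05  1.17]
cradle_ring [([255.5, 280.6], 0.67), ([245.7, 169.2], 0.49), ([381.2, 121.0], 0.43), ([414.7, 173.3], 0.31)]
flask_amber_bulb [([353.4, 166.4], 0.91), ([250.7, 278.5], 0.69), ([254.1, 279.7], 0.55), ([462.1, 241.5], 0.24)]
flask_amber_neck [([248.9, 261.2], 0.82), ([352.0, 156.4], 0.56), ([254.2, 280.5], 0.3)]
pred ring,bulb,neck [[254.4, 280.1], [253.0, 275.3], [249.5, 263.4]]
t 17.87 tcp [ 594.9 -242.3  211.6] F [ 0.4  2.  10.1] w 32.3
x [-0.001 -1.     0.001] y [ 0.003 -0.001 -1.   ] z [ 1.    -0.001  0.003] q [-0.41  0.48  1.61  0.    1.05  1.17]
```

View pics/c9.png

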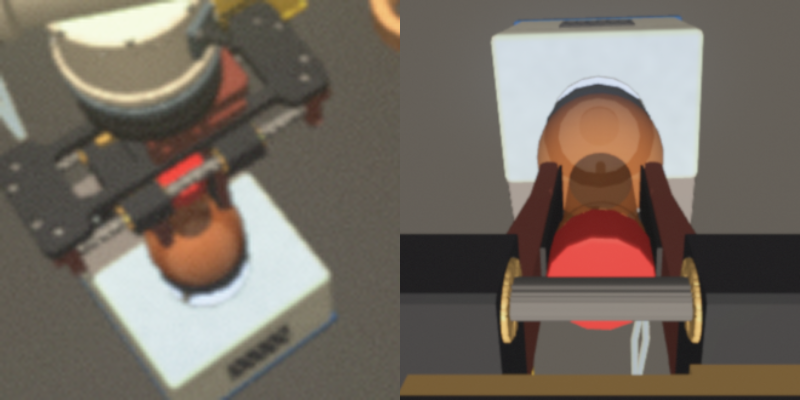

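The bulb is seated in the ring, the neck is upright between the fingers, and the upward force is steady at about 10 N. That fits 10 mm of travel.

Run:
```python
from h import *
state(); print(close_job()); state()
```

```text
t 17.87 tcp [ 594.9 -242.3  211.6] F [ 0.4  2.  10.1] w 32.3
x [-0.001 -1.     0.001] y [ 0.003 -0.001 -1.   ] z [ 1.    -0.001  0.003] q [-0.41  0.48  1.61  0.    1.05  1.17]
the job is handed in; nothing more can be done
None
the job is handed in; nothing more can be done
```

The job is handed in at 17.9 s, with the amber flask held by its neck and pressed down in the white mixer's cradle. `close_job` gives no verdict.

1. **Switch:** I rocked the white mixer's switch to green. A fit to one close picture gave about +0.21 rad, so fully over. I did not measure it again after that.
2. **Flask:** I lifted the larger red-stoppered amber flask by the neck to about 180 mm above the bench. I then lowered it into the ring with no noticeable side force.
3. **Final press:** The tool went down about 10 mm after first contact, and the upward force held steady at about 10 N. Adding the flask's weight, both point to about 10 mm of cradle travel. The last picture showed the bulb seated and the flask upright.

**Checks that were off:**
- **Hard second press:** My first press on the switch stopped at 25 N. I took that for a block and pressed again, reaching about 43 N, closer than I wanted to the 60 N limit. The rocker was probably already at its stop.
- **Finger opening:** It read 32 mm where the neck is 28 mm, so the pads probably also bear on the rim or stopper. The hold did not slip.
- **Bystanders:** I saw no contact with the other flasks or loose things, but I made no separate check of where they stand at the end.

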